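# Ease the frame clamp off by one ratchet notch

## Task

The bench clamp is squeezing the freshly gilded frame too hard: ease it off by exactly one notch. With a fingertip, lift the pawl by its finger lever and swing it right over until it lies back on its stop, then push the upper spoke of the star handle towards the frame, turning the ratchet wheel backward one notch, and finally tip the pawl back so that it drops fully into the next tooth gap. Only push gently with the closed fingers: grip and lift nothing, and leave the frame, jar, tin and knife where they are.

Things in the scene. Friction and masses are not known exactly. Their poses are not given: they have to be found in the camera images.
- clamp: Fixed wooden board carrying the clamp, 18 mm thick. Origin on its underside, straight below the wheel's axle; the board spans x -100 to +300 mm, y -85 to +85 mm. x points from the wheel to the gilded frame (roughly away from the robot), y to the left, z up. Place and yaw vary. All offsets below are in this frame; the axes of the points need not be used.
- axle (a point): Centre of the steel ratchet wheel on its axle (along y), 115 mm above the bench. Wheel: y -7 to +7 mm, 10 saw teeth, 40 mm radius at the roots, 50 mm at the tips. Steel side plates 6 mm thick at y = +-14 mm carry it: up to z = 133 mm at the axle (36 mm long in x), z = 178 mm at the pawl pivot (26 mm long).
- hub (a point): Centre of the star handle on the same axle, at y = -50 mm, z = 115 mm: a black 38 mm hub and five steel spokes 10 mm thick, 72 degrees apart, ending in 16 mm black balls centred 82 mm from the axle. It turns with the wheel.
- wheel (a joint): Turn of wheel and star handle, rad; grows backward, i.e. as its top moves to +x (to the frame). One notch = 0.628. Starts at -0.14 to -0.07; the seated pawl stops it at about 0; forward stop -0.17. Pawl lifted, it turns stiffly (about 2.5 N at the ball) and stays where left. The pawl drops fully into the next gap at 0.39 to 0.58; beyond that it lands on a tooth.
- spoke_end (a point): Centre of the ball on the star handle's upper spoke, the one to push towards +x: 82 mm from the axle, at y = -50 mm. At wheel = 0 the spoke leans 25 degrees from vertical towards -x (ball at x = -35, z = 189 mm). It turns with the wheel.
- pawl_pivot (a point): Fixed point on the pawl's pivot, a 12 mm shaft along y with a 20 mm hub here: x = 75, y = 40, z = 165 mm, where the finger lever's centre line meets it. The pawl is a steel bar 12 mm wide and 14 mm high at y = 0, reaching 75 mm from the pivot towards -x, its nose lying in the top of the wheel.
- pawl (a joint): Swing of pawl and finger lever, rad. 0: nose fully down in the tooth gap (stop). Grows as the nose lifts and swings up and over towards +x; at 1.45 it lies back on its stop, the bar nearly upright. By its weight it drops to the wheel from below about 0.9 and goes over to the stop from above about 1.15. Moving it takes about 1 N at the roller.
- lever_end (a point): End of the pawl's finger lever: centre of a free-turning steel roller, 18 mm thick, 24 mm long along y, 60 mm from the pivot, at y = 40 mm. The lever is a strip 16 mm wide, 6 mm thick. At pawl = 0 it slopes 50 degrees up from the pivot towards -x (end at x = 36, z = 211 mm); at pawl = 1.45, 47 degrees up towards +x (x = 116, z = 209 mm). It turns with the pawl.
- jaw_top (a point): Middle of the top of the clamp's wooden jaw (12 x 120 mm, top 49 mm above the bench), at x = 111 mm beside the frame. A 10 mm steel rack bar at y = 26 mm, z 93 to 103 mm, x -50 to 120 mm, joins it to the wheel: it retreats 7.5 mm towards -x per notch. The wooden fence beyond the frame is 45 mm high.
- frame: Loose small picture frame, terracotta with gilt beads, 150 x 150 mm, 21 mm high, rails 28 mm wide, lying in the clamp between jaw and fence; origin at the centre of its underside. Leave alone.
- jar_rim (a point): Centre of the mouth of an amber glass cup, 72 mm wide and 90 mm high, standing beside the clamp. Leave alone.
- tin: Closed metal can, 64 mm wide and 70 mm high, standing beside the clamp on the other side from the glass; origin at the centre of its underside. Leave alone.
- knife: Gilder's knife lying beside the frame, wooden handle and steel blade, 225 mm long, 26 mm wide, 14 mm high; origin on its underside, x towards the blade. Leave alone.

How it is judged:
By the outcome, as a careful person would: the job done as asked, in the order asked, and still so for the second after the job is handed in, with the robot touching nothing.
It also fails if it takes over 54 s, if anything falls off the work surface, if the arm or the gripper's body presses on something with over 40 N, if the wrist force passes 120 N, or if a joint passes its speed limit or range.

## Robot

A 7-joint arm with a two-finger parallel gripper is mounted at the origin on the work surface. World frame = base frame: x ahead of the robot, y to its left, z up, the work surface at z = 0. Lengths are in mm, angles in degrees, forces in N, time in s.
With the tool pointing down it reaches from about 400 to 875 mm from the base axis. Payload 19.3 kg.
Tool frame: the origin (TCP) lies between the finger pads; the fingertips stand 14 mm ahead of it and the grasp point (between the pads) lies 5 mm behind it (r.nose_length is the distance from the TCP to the fingertips, in mm); z points along the fingers, x is the direction in which the jaws open and shut, and the axes are right-handed (so a half turn about z gives the same grasp; the last joint's range is limited). The gripper opens to 85 mm and grips with 20 to 120 N. Pads are 22 mm wide; open, the fingers measure 114 mm over their backs; the gripper's body (76 mm by 85 mm) begins 54 mm behind the grasp point. The pads swing forward as they close: fully open they stand 13 mm farther back than shut.
Start: joints at [65.191, 29.874, -2.08, 91.645, 1.215, 58.505, -6.463], TCP at [221.78, -584.318, 224.291] pointing down, gripper open.
Joint ranges: [-166.77, 166.77], [-17.47, 122.26], [-85.68, 81.53], [9.62, 139.38], [-72.42, 252.41], [9.2, 110.78], [-144.41, 144.41]. Speed limits (degrees/s): [108.29, 108.29, 136.94, 136.94, 172.46, 172.46, 172.46].

## Interface

Orientations are given as a 3x3 rotation matrix whose columns are the frame's x, y, z axes.
In Python, from workcell import r gives the robot as it stands.
- The arm moves only by the shell command python3 -m crank 'ROWS' [FORCE]. ROWS is JSON, one flat list of numbers, 7 for each row, row after row: the turn, a rotation vector about the tool's x, y, z in rad, then the shift along the tool's x, y, z in cm, then the closure, from -1 (fully open) to 1 (shut), so that 0 is half open. A call has exactly 5 rows; each row is the pose to reach, as a shift and turn from the pose commanded when the call began, along the tool's axes at that moment; what a row does not reach only later rows make up. A row lasts 1/10 s, in which the tool goes at most 50 mm and 8.59 degrees, less where a joint would pass 70% of its speed; a pose out of reach is approached as far as the arm can. A call with a gripper value outside its range is refused whole. The fingers move at their own pace and stop on an object; FORCE is the grip in N (left out, the last holds). Time passes only in rows, so rows that repeat a pose let the fingers close, or fill a call up. It gives the time, the measured TCP pose, the force and the opening at its end, in the units of the state.
- r.state(): the state, without advancing time (a new reading comes with each control period).
- r.camera(name): name is "scene" or "top" or "wrist"; returns the picture (384x512x3 uint8, red, green, blue); there is no depth.
- r.camera_info(name): a dict with "camera_matrix" (3x3 intrinsics, pixels), "rvec" (rotation vector, rad) and "tvec" (3), from world to camera coordinates, as OpenCV has them. Camera axes: x right, y down, z forward; pixel columns grow to the right and rows downward; lengths in mm; the calibration is good to about 2 mm. A picture is of the moment at which its call begins: read the wrist's pose just before it. camera_info takes no time and is no camera call; for the wrist camera it gives the pose at the moment of the call.
- r.finish_job(): hands the job in, once; it reports no verdict.
The state is a dict: "time_s": time; "joint_positions": joint angles; "dq": joint speeds; "joint_efforts": joint torques, N m; "tool_pos": TCP position; "tool_rot": TCP orientation; "wrist_force": force on the tool from outside, world axes, zero at the start; "torque": the same for the moment, N m; "width": opening from 0.0 (shut) to 1.0 (fully open).
Only numpy, scipy, OpenCV 4.12 (cv2) and the standard library are available. Lean on these libraries where they do the work, as an engineer would, in place of code of your own. Each camera call takes 0.05 s, during which the arm holds its last target.

## Working session

There is one attempt and no reset: what is moved stays moved. The work goes in short steps, Python scripts to look and compute and a shell command to move; the robot and the scene stay as the last step left them, time stands still between calls to the robot, and variables do not carry over. Pictures are saved under pics/ and viewed, and the job is handed in when it is done.

```bash
ls; mkdir -p pics; python3 - <<'E'
from workcell import r
import cv2
for n in ["scene","top","wrist"]:
    im=r.camera(n); cv2.imwrite(f"pics/{n}0.png",im[:,:,::-1])
    i=r.camera_info(n); print(n,i)
s=r.state(); print(s, r.nose_length)
E
```

```text
pics
scene {'camera_matrix': array([[412.06442549,   0.        , 251.32487342],
       [  0.        , 412.06442549, 197.34333692],
       [  0.        ,   0.        ,   1.        ]]), 'rvec': array([ 2.29171352,  1.06528272, -0.34946472]), 'tvec': array([-402.09218013, -213.44520086, 1139.49426914])}
top {'camera_matrix': array([[380.30026167,   0.        , 249.42124029],
       [  0.        , 380.30026167, 192.08760971],
       [  0.        ,   0.        ,   1.        ]]), 'rvec': array([ 2.06325443, -2.17102821,  0.22957499]), 'tvec': array([ 86.24627302, 583.07515429, 803.34186807])}
wrist {'camera_matrix': array([[274.13021717,   0.        , 259.55808987],
       [  0.        , 274.13021717, 193.7580547 ],
       [  0.        ,   0.        ,   1.        ]]), 'rvec': array([-2.36364692,  1.62822472,  0.2615472 ]), 'tvec': array([-624.26815881,  -41.60654954,  381.86680868])}
{'time_s': 0.15, 'joint_positions': array([65.19176708, 29.90156935, -2.08214383, 91.66268758,  1.21389196,
       58.50400881, -6.46181224]), 'dq': array([-0.0320288 , -0.08933375,  0.12745933, -0.04882878,  0.006893  ,
       -0.14886804, -0.06855412]), 'joint_efforts': array([ 2.52662343e-03, -9.27393937e+01,  1.98081404e+00, -3.70060873e+01,
        1.79244747e-02,  6.47990440e-03, -1.22843162e-04]), 'tool_pos': array([ 221.70496012, -584.11400762,  223.87744355]), 'tool_rot': array([[ 3.54889534e-01, -9.34908187e-01, -3.17915308e-04],
       [-9.34907893e-01, -3.54889675e-01,  7.42191259e-04],
       [-8.06705544e-04,  3.38256204e-05, -9.99999674e-01]]), 'wrist_force': array([ 0.34349381,  0.35457753, -0.29955188]), 'torque': array([-0.02739372,  0.06241146, -0.07948056]), 'width': 0.9993092245521559} 14.0
```

View pics/scene0.png

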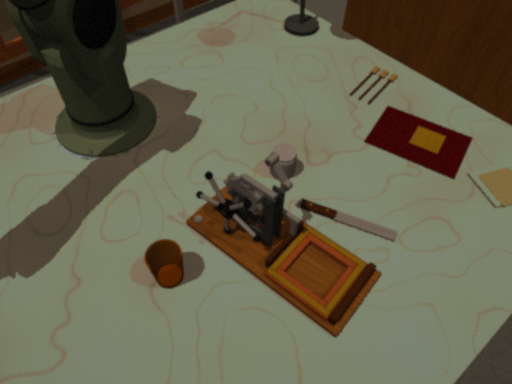

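View pics/top0.png

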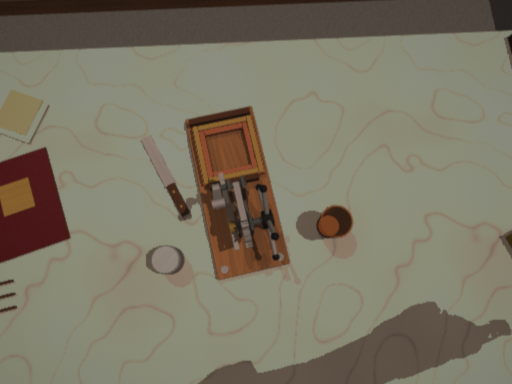

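View pics/wrist0.png

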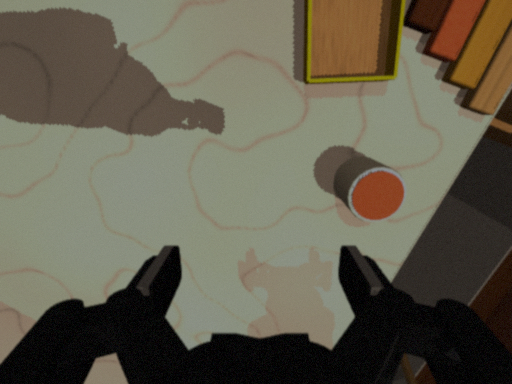

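```bash
python3 - <<'E'
import cv2
a=cv2.imread("pics/top0.png"); cv2.imwrite("pics/topc.png",cv2.resize(a[95:290,135:365],None,fx=3.4,fy=3.05*1,interpolation=cv2.INTER_CUBIC) if 0 else cv2.resize(a[95:290,150:350],None,fx=3,fy=3,interpolation=cv2.INTER_CUBIC))
a=cv2.imread("pics/scene0.png"); cv2.imwrite("pics/scenec.png",cv2.resize(a[140:340,140:400],None,fx=3,fy=3,interpolation=cv2.INTER_CUBIC))
E
```

```text
(no output)
```

View pics/topc.png

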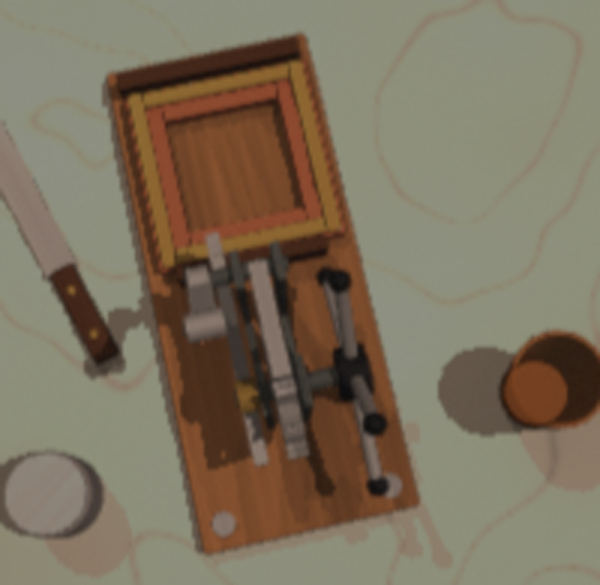

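View pics/scenec.png

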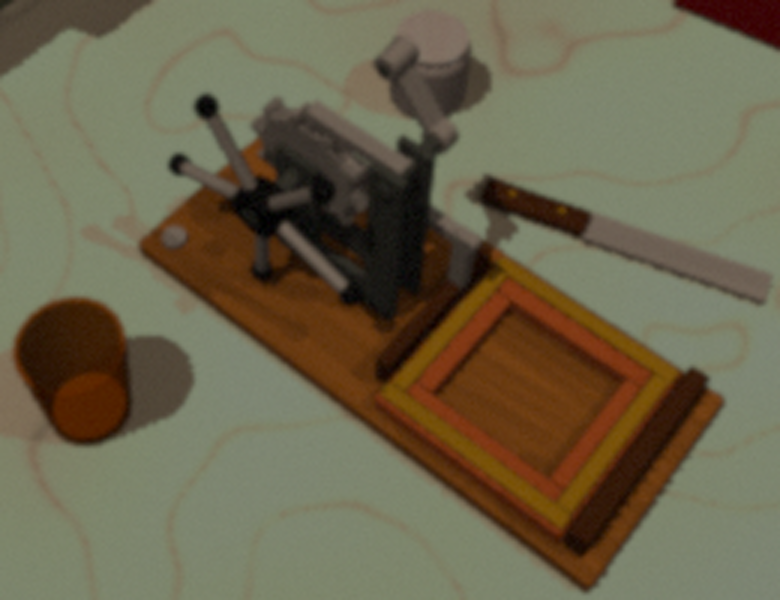

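```bash
cat > h.py <<'E'
import numpy as np, cv2
from workcell import r
C={n:r.camera_info(n) for n in ("scene","top")}
def proj(n,P):
    c=C[n] if n in C else r.camera_info(n)
    return cv2.projectPoints(np.asarray(P,float).reshape(-1,1,3),c["rvec"],c["tvec"],c["camera_matrix"],None)[0].reshape(-1,2)
def ball(w,k=0):
    a=np.radians(-25)+w+k*np.radians(72)
    return [82*np.sin(a),-50,115+82*np.cos(a)]
def lever(p):
    a=np.radians(-40)+p   # from vertical towards +x
    return [75+60*np.sin(a),40,165+60*np.cos(a)]
def W(pose,P):
    x,y,t=pose; P=np.asarray(P,float).reshape(-1,3); c,s=np.cos(t),np.sin(t)
    return np.c_[x+c*P[:,0]-s*P[:,1],y+s*P[:,0]+c*P[:,1],P[:,2]]
E
python3 - <<'E'
from h import *
from scipy.optimize import least_squares
T=lambda u,v:(150+u/3-1/3,95+v/3-1/3)
S=lambda u,v:(140+u/3-1/3,140+v/3-1/3)
def pts(w,p): return [
("top",[-100,85,18],T(203,553)),("top",[-100,-85,18],T(419,504)),("top",[300,-85,18],T(303,40)),("top",[300,85,18],T(109,77)),
("top",ball(w),T(376,423)),("top",ball(w,-1),T(378,487)),("top",ball(w,1),T(337,279)),("top",lever(p),T(205,323)),
("scene",[-100,-85,18],S(143,243)),("scene",[300,-85,18],S(588,580)),("scene",[300,85,18],S(721,401)),
("scene",ball(w),S(206,106)),("scene",ball(w,-1),S(178,163)),("scene",ball(w,1),S(322,188)),("scene",lever(p),S(397,57))]
def f(q):
    P=pts(q[3],q[4]); return np.concatenate([proj(n,W(q[:3],X))[0]-o for n,X,o in P])
best=None
for t in (-.5,0,.5):
    s=least_squares(f,[550,0,t,-.1,0],loss="soft_l1")
    if best is None or s.cost<best.cost: best=s
q=best.x; print(q,np.degrees(q[2]),best.cost)
for (n,X,o),d in zip(pts(q[3],q[4]),f(q).reshape(-1,2)): print(n,np.round(X),d.round(1))
E
```

```text
[ 5.08821311e+02  7.23763215e+01  1.70082271e-01 -1.23325108e-01
  2.38866685e-02] 9.744996301896691 11.954115156688825
top [-100   85   18] [-0.1  0.8]
top [-100  -85   18] [0.5 0.4]
top [300 -85  18] [ 0.7 -3.5]
top [300  85  18] [-1.4 -2. ]
top [-44. -50. 184.] [-0.7 -0. ]
top [-80. -50.  95.] [-0.3 -0.7]
top [ 53. -50. 178.] [0.7 0.3]
top [ 38.  40. 212.] [-0.1 -0.2]
scene [-100  -85   18] [-2.8 -1.2]
scene [300 -85  18] [0.4 1.7]
scene [300  85  18] [ 1.3 -1.8]
scene [-44. -50. 184.] [-0.3 -0.6]
scene [-80. -50.  95.] [-0.1 -0.4]
scene [ 53. -50. 178.] [-0.3  0.5]
scene [ 38.  40. 212.] [-0.3 -0.3]
```

```bash
cat >> h.py <<'E'
from scipy.spatial.transform import Rotation as Ro
POSE=(508.8,72.4,0.170)
t=POSE[2]; cx=np.array([np.cos(t),np.sin(t),0]); cy=np.array([-np.sin(t),np.cos(t),0])
RT=np.c_[-cy,-cx,[0,0,-1.]]
def plan(c,world=False):
    """c: fingertip in clamp frame; prints shift cm in tool axes, turn"""
    s=r.state(); R=s["tool_rot"]
    p=np.array(c,float) if world else W(POSE,[c])[0]
    p=p+[0,0,14]
    print("shift cm",(R.T@(p-s["tool_pos"])/10).round(2),"turn",Ro.from_matrix(R.T@RT).as_rotvec().round(3))
def tip():
    s=r.state(); d=s["tool_pos"]-[POSE[0],POSE[1],14]
    print("t",s["time_s"],"tip clamp",np.round([d@cx,d@cy,d[2]],1),"F",(np.array([s["wrist_force"]@cx,s["wrist_force"]@cy,s["wrist_force"][2]])).round(2),"w",round(s["width"],2),"q",s["joint_positions"].round(0))
E
python3 - <<'E'
from h import *
tip(); plan([400,-250,290],True); plan([-8,42,270])
E
```

```text
t 0.15 tip clamp [-394.  -598.5  209.9] F [ 0.4   0.29 -0.3 ] w 1.0 q [65. 30. -2. 92.  1. 59. -6.]
shift cm [-24.92 -28.53  -7.99] turn [0.    0.001 0.193]
shift cm [-55.47 -50.16  -5.97] turn [0.    0.001 0.193]
```

```bash
python3 -m crank '[0,0,0.1,-2,-2.3,-3,1, 0,0,0.193,-5,-5.7,-6,1, 0,0,0.193,-8.3,-9.3,-8,1, 0,0,0.193,-11.5,-12.8,-8,1, 0,0,0.193,-14.8,-16.5,-8,1]' 20; python3 - <<'E'
from h import *
tip(); plan([400,-250,290],True); plan([-8,42,270])
E
```

```text
time_s: 0.65
tool_pos: [322.5, -388.9, 305.0]
tool_rot: [[0.169, -0.986, 0.001], [-0.986, -0.169, -0.001], [0.001, -0.001, -1.0]]
wrist_force: [0.8, -0.4, -0.5]
width: 0.143
t 0.65 tip clamp [-261.7 -423.2  291. ] F [ 0.77 -0.49 -0.48] w 0.14 q [ 47.  14.  -4. 103.   1.  63. -38.]
shift cm [-12.39  -9.99   0.09] turn [-0.001 -0.001 -0.001]
shift cm [-46.53 -25.34   2.06] turn [-0.001 -0.001 -0.001]
```

```bash
python3 -m crank '[0,0,0,-4,-2.5,0,1, 0,0,0,-8,-5,0,1, 0,0,0,-12,-7.5,0,1, 0,0,0,-16,-10,0,1, 0,0,0,-20,-12,0,1]'; python3 -m crank '[0,0,0,-4,-2.5,0,1, 0,0,0,-8,-5,0.5,1, 0,0,0,-12,-7.5,1,1, 0,0,0,-16,-9.5,1.5,1, 0,0,0,-20,-11.5,2,1]'; python3 - <<'E'
from h import *
tip(); plan([-8,42,270])
E
```

```text
time_s: 1.15
tool_pos: [406.9, -171.2, 304.3]
tool_rot: [[0.169, -0.986, 0.0], [-0.986, -0.169, -0.0], [0.0, -0.0, -1.0]]
wrist_force: [1.4, 0.5, -0.0]
width: 0.001
time_s: 1.65
tool_pos: [486.2, 45.2, 284.1]
tool_rot: [[0.169, -0.986, 0.0], [-0.986, -0.169, 0.0], [-0.0, -0.0, -1.0]]
wrist_force: [0.7, -1.2, 0.0]
width: -0.004
t 1.65 tip clamp [-26.9 -23.  270.1] F [ 0.47 -1.32  0.04] w -0.0 q [  7.  15. -23. 107.   7.  60. -99.]
shift cm [-6.5  -1.89  0.01] turn [-0.  0. -0.]
```

```bash
python3 -m crank '[0,0,0,-3,-0.8,0,1, 0,0,0,-6.4,-0.8,0,1, 0,0,0,-6.4,-0.8,2,1, 0,0,0,-6.4,-0.8,4,1, 0,0,0,-6.4,-0.8,4,1]'; python3 - <<'E'
from h import *
tip()
for n in ("scene","top","wrist"):
    cv2.imwrite(f"pics/{n}1.png",r.camera(n)[:,:,::-1])
a=cv2.imread("pics/top1.png")[95:295,150:350]; b=cv2.imread("pics/scene1.png")[110:310,160:360]
cv2.imwrite("pics/both1.png",np.hstack([cv2.resize(i,(400,400),interpolation=2) for i in (a,b)]))
E
```

```text
time_s: 2.15
tool_pos: [481.8, 107.6, 242.4]
tool_rot: [[0.169, -0.986, -0.004], [-0.986, -0.169, -0.001], [0.0, 0.004, -1.0]]
wrist_force: [-0.2, -0.6, 0.5]
width: 0.001
t 2.15 tip clamp [-20.6  39.3 228.4] F [-0.27 -0.52  0.48] w 0.0 q [   0.   18.  -24.  109.    9.   55. -109.]
```

View pics/both1.png

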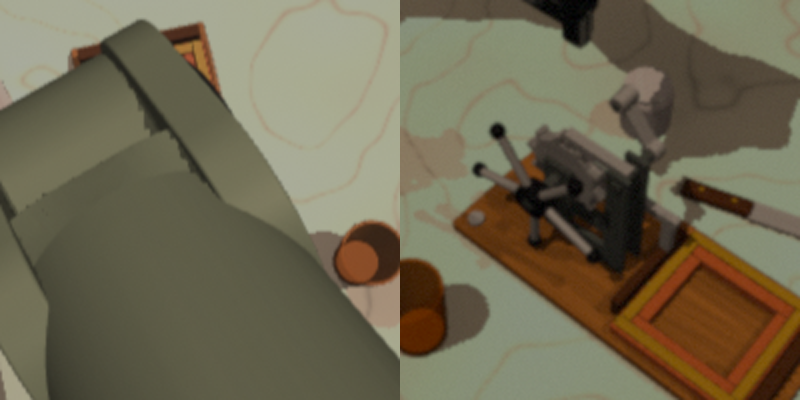

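View pics/wrist1.png

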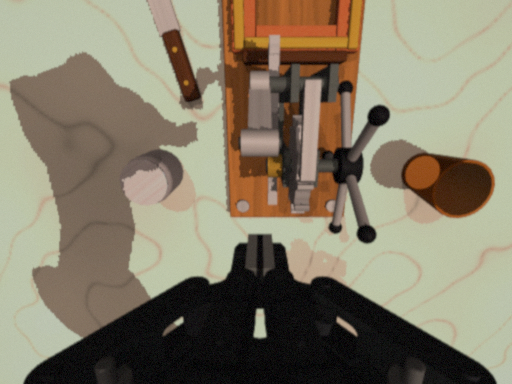

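```bash
cat > ov.py <<'E'
from h import *
import sys
def overlay(n,img,w,p,pose=POSE):
    for P,c in ((ball(w),(0,0,255)),(ball(w,-1),(0,0,255)),(ball(w,1),(0,0,255)),(lever(p),(0,255,0)),([75,40,165],(0,255,0)),
                ([-100,85,18],(255,0,0)),([-100,-85,18],(255,0,0))):
        u=proj(n,W(pose,P))[0]; print(np.round(P),u.round(1)); 
        if img is not None: cv2.drawMarker(img,tuple(int(round(x)) for x in u),c,0,8,1)
E
python3 - <<'E'
from ov import *
a=cv2.imread("pics/wrist1.png"); cv2.imwrite("pics/wcrop.png",cv2.resize(a[50:260,200:420],None,fx=2.7,fy=2.7,interpolation=2))
overlay("wrist",a,-.123,.024)
s=r.state(); T=s["tool_pos"]; R=s["tool_rot"]
print("tip",proj("wrist",T+R@[0,0,14]),proj("wrist",T+R@[0,-11,14]))
cv2.imwrite("pics/wov.png",cv2.resize(a[50:260,200:420],None,fx=2.7,fy=2.7,interpolation=2))
E
```

```text
[-44. -50. 185.] [364.5 233.1]
[-80. -50.  95.] [333.9 227. ]
[ 53. -50. 178.] [376.4 115.6]
[ 38.  40. 212.] [258.8 141.1]
[ 75  40 165] [259.   85.3]
[-100   85   18] [229.1 217.4]
[-100  -85   18] [342.9 217.6]
tip [[259.85960258 231.08387751]] [[259.88738611 215.74107833]]
```

View pics/wov.png

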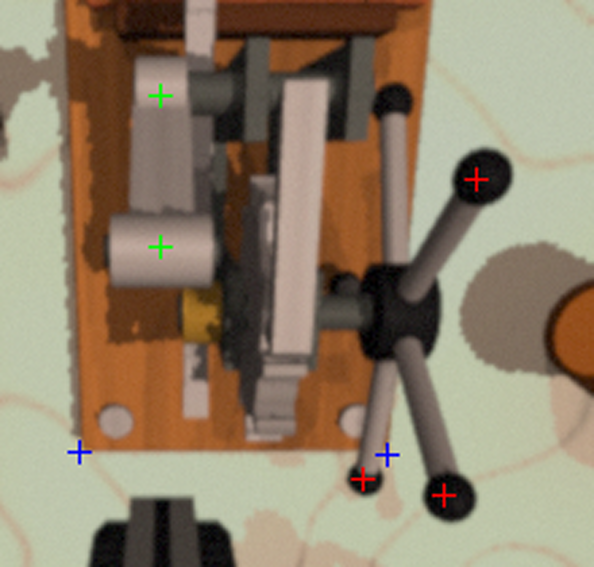

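```bash
python3 - <<'E'
from ov import *
s=r.state(); T=s["tool_pos"]; R=s["tool_rot"]
for y in (-11,-5,0,5):
  for z in (14,5,0,-10): print(y,z,proj("wrist",T+R@[0,y,z]).round(1), proj("wrist",T+R@[8,y,z]).round(1))
a=cv2.imread("pics/wrist1.png"); cv2.imwrite("pics/wf.png",cv2.resize(a[220:384,160:370],None,fx=3.5,fy=3.5,interpolation=2))
E
```

```text
-11 14 [[259.9 215.7]] [[272.2 215.8]]
-11 5 [[259.9 221.4]] [[272.8 221.4]]
-11 0 [[259.9 224.7]] [[273.2 224.8]]
-11 -10 [[259.9 232.1]] [[274.  232.1]]
-5 14 [[259.9 224.2]] [[272.  224.2]]
-5 5 [[259.9 230.2]] [[272.6 230.2]]
-5 0 [[259.9 233.8]] [[273.  233.8]]
-5 -10 [[259.9 241.6]] [[273.8 241.6]]
0 14 [[259.9 231.1]] [[271.9 231.1]]
0 5 [[259.9 237.4]] [[272.5 237.4]]
0 0 [[259.9 241.1]] [[272.9 241.1]]
0 -10 [[259.9 249.3]] [[273.7 249.3]]
5 14 [[259.8 237.9]] [[271.8 237.9]]
5 5 [[259.9 244.4]] [[272.4 244.4]]
5 0 [[259.9 248.3]] [[272.7 248.4]]
5 -10 [[259.9 256.9]] [[273.5 256.9]]
```

View pics/wf.png

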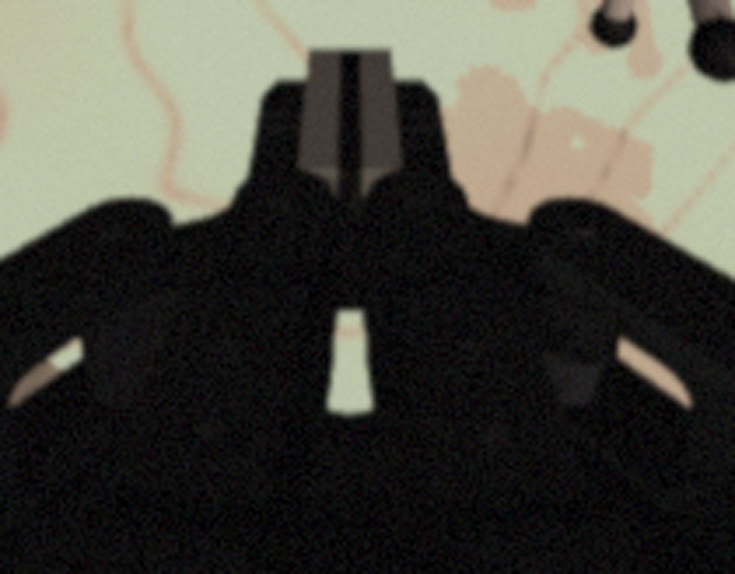

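```bash
python3 - <<'E'
from ov import *
s=r.state(); T=s["tool_pos"]; R=s["tool_rot"]
a=cv2.imread("pics/scene1.png")
k=6; x0,y0=200,70
b=cv2.resize(a[y0:y0+90,x0:x0+100],None,fx=k,fy=k,interpolation=2)
for y in (-11,0,11):
  for z,c in ((14,(0,0,255)),(0,(0,255,0)),(-10,(255,0,0))):
    u=proj("scene",T+R@[0,y,z])[0]; print(y,z,u.round(1)); cv2.drawMarker(b,tuple(((u-[x0,y0]+.5)*k).astype(int).tolist()),c,0,14,1)
cv2.imwrite("pics/sf.png",b)
E
```

```text
-11 14 [252.8 139.9]
-11 0 [252.8 134.5]
-11 -10 [252.9 130.5]
0 14 [248.3 137.2]
0 0 [248.3 131.8]
0 -10 [248.3 127.8]
11 14 [243.9 134.6]
11 0 [243.8 129.1]
11 -10 [243.8 125.2]
```

View pics/sf.png

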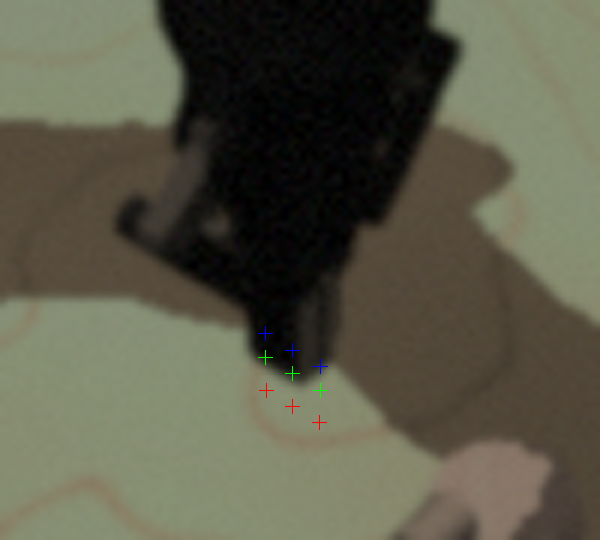

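```bash
python3 - <<'E'
from ov import *
s=r.state(); T=s["tool_pos"]; R=s["tool_rot"]
for z in (14,0,-6,-10):
  print(z,[ (xx,yy,proj("scene",T+R@[xx,yy,z])[0].round(1).tolist()) for xx in(-8,8) for yy in (-11,11)])
print(r.state()["tool_pos"], Ro.from_matrix(R).as_euler("xyz",True))
a=cv2.imread("pics/scene1.png"); cv2.imwrite("pics/sf2.png",cv2.resize(cv2.convertScaleAbs(a[100:140,220:270],alpha=2.5),None,fx=12,fy=12,interpolation=0))
E
```

```text
14 [(-8, -11, [255.5, 137.6]), (-8, 11, [246.6, 132.3]), (8, -11, [250.0, 142.3]), (8, 11, [241.1, 136.9])]
0 [(-8, -11, [255.6, 132.2]), (-8, 11, [246.6, 126.9]), (8, -11, [250.0, 136.8]), (8, 11, [241.0, 131.4])]
-6 [(-8, -11, [255.6, 129.8]), (-8, 11, [246.6, 124.5]), (8, -11, [250.1, 134.5]), (8, 11, [241.0, 129.0])]
-10 [(-8, -11, [255.7, 128.2]), (-8, 11, [246.6, 122.9]), (8, -11, [250.1, 132.9]), (8, 11, [240.9, 127.4])]
[483.3244587  107.82211648 245.07263791] [-1.79964417e+02  6.48570643e-03 -8.02873145e+01]
```

View pics/sf2.png

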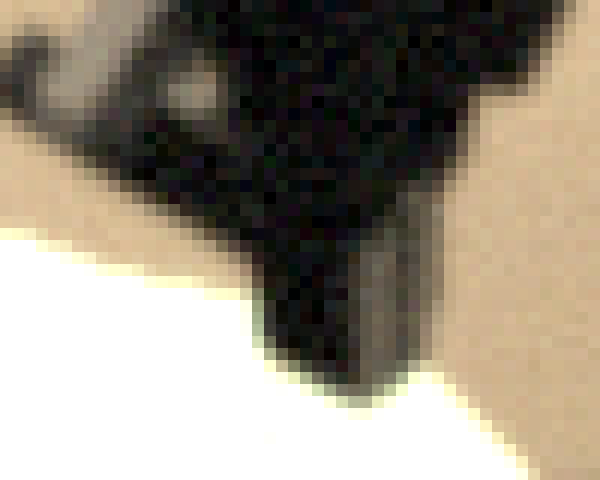

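```bash
python3 - <<'E'
from h import *
tip(); plan([8,40,178])
E
```

```text
t 2.3 tip clamp [-19.1  39.2 231.1] F [ 0.49 -0.23  0.89] w -0.01 q [   0.   18.  -24.  109.    9.   55. -109.]
shift cm [-0.08 -2.71  5.31] turn [-0.001  0.    -0.   ]
```

```bash
python3 -m crank '[0,0,0,0,0,2,1, 0,0,0,0,0,4,1, 0,0,0,0,-0.5,5.3,1, 0,0,0,0,-2,5.3,1, 0,0,0,0,-2.7,5.3,1]' && python3 - <<'E'
from h import *
tip(); 
cv2.imwrite(f"pics/s2.png",cv2.resize(r.camera("scene")[110:260,200:360,::-1],None,fx=3.7,fy=3.7,interpolation=2))
cv2.imwrite(f"pics/w2.png",r.camera("wrist")[:,:,::-1])
tip()
E
```

```text
time_s: 2.8
tool_pos: [511.0, 112.6, 191.7]
tool_rot: [[0.169, -0.986, 0.001], [-0.986, -0.169, 0.0], [-0.0, -0.001, -1.0]]
wrist_force: [0.3, 1.3, 0.5]
width: 0.003
t 2.8 tip clamp [  9.   39.2 177.7] F [0.49 1.23 0.52] w 0.0 q [  -1.   24.  -23.  108.   12.   50. -111.]
t 2.9 tip clamp [  8.6  39.3 177.7] F [-0.33 -0.2   0.14] w -0.0 q [  -1.   24.  -23.  108.   12.   50. -111.]
```

View pics/s2.png

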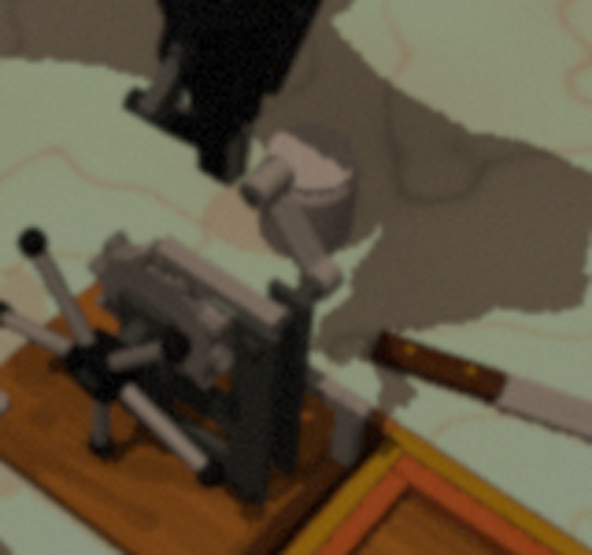

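View pics/w2.png

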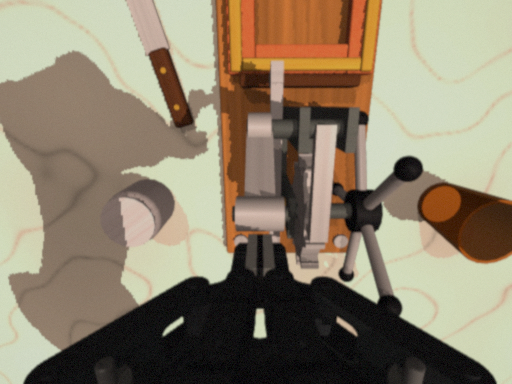

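```bash
python3 -m crank '[0,0,0,0,-0.6,0,1, 0,0,0,0,-1.2,0,1, 0,0,0,0,-1.8,-0.1,1, 0,0,0,0,-2.4,-0.3,1, 0,0,0,0,-3,-0.5,1]' && python3 - <<'E'
from h import *
tip(); 
cv2.imwrite(f"pics/s3.png",cv2.resize(r.camera("scene")[110:260,200:360,::-1],None,fx=3.7,fy=3.7,interpolation=2))
tip()
E
```

```text
time_s: 3.4
tool_pos: [539.7, 117.5, 196.5]
tool_rot: [[0.169, -0.986, 0.0], [-0.986, -0.169, 0.0], [-0.0, -0.0, -1.0]]
wrist_force: [-0.6, 0.1, 1.1]
width: 0.002
t 3.4 tip clamp [ 38.1  39.2 182.5] F [-0.55  0.2   1.11] w 0.0 q [  -2.   26.  -23.  104.   13.   52. -110.]
t 3.45 tip clamp [ 39.   39.3 182.8] F [0.08 0.03 0.21] w -0.0 q [  -2.   27.  -23.  103.   13.   52. -110.]
```

View pics/s3.png

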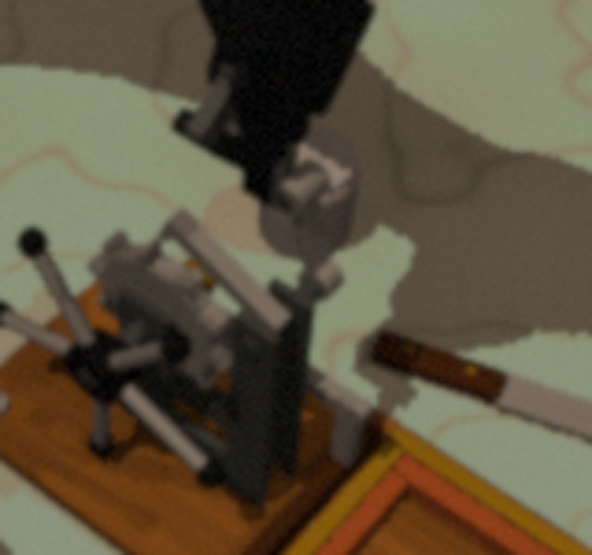

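```bash
python3 -m crank '[0,0,0,0,-0.7,0,1, 0,0,0,0,-1.4,-0.1,1, 0,0,0,0,-2.1,-0.2,1, 0,0,0,0,-2.8,-0.2,1, 0,0,0,0,-3.4,-0.2,1]' && python3 - <<'E'
from h import *
tip()
E
python3 -m crank '[0,0,0,0,-0.5,0,1, 0,0,0,0,-1,0,1, 0,0,0,0,-1.4,0,1, 0,0,0,0,-1.8,0,1, 0,0,0,0,-1.8,0,1]' && python3 - <<'E'
from h import *
tip()
cv2.imwrite(f"pics/s4.png",cv2.resize(r.camera("scene")[110:260,200:360,::-1],None,fx=3.7,fy=3.7,interpolation=2))
E
```

```text
time_s: 3.95
tool_pos: [573.4, 123.4, 198.3]
tool_rot: [[0.169, -0.986, 0.0], [-0.986, -0.169, 0.0], [-0.0, -0.0, -1.0]]
wrist_force: [-0.5, 0.6, 0.1]
width: 0.002
t 3.95 tip clamp [ 72.3  39.3 184.3] F [-0.41  0.72  0.06] w 0.0 q [  -2.   29.  -22.   98.   13.   55. -110.]
time_s: 4.45
tool_pos: [590.8, 126.3, 198.2]
tool_rot: [[0.169, -0.986, 0.0], [-0.986, -0.169, 0.0], [-0.0, -0.0, -1.0]]
wrist_force: [0.4, -0.7, 0.5]
width: -0.003
t 4.45 tip clamp [ 90.   39.2 184.2] F [ 0.32 -0.72  0.53] w -0.0 q [  -3.   31.  -22.   96.   13.   56. -109.]
```

View pics/s4.png

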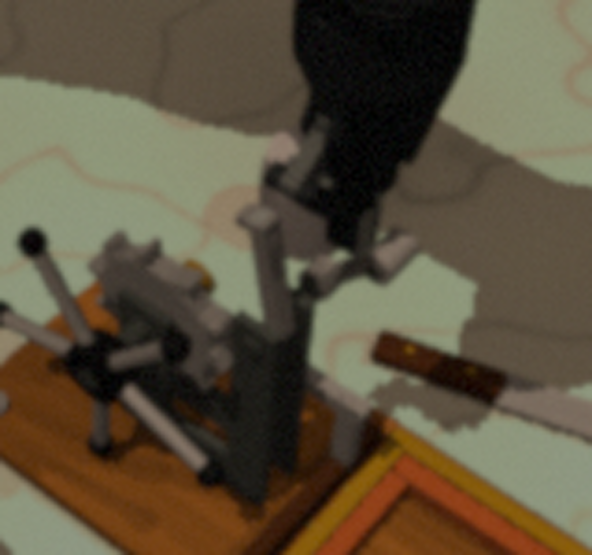

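```bash
python3 -m crank '[0,0,0,0,1.5,0,1, 0,0,0,0,5,-2,1, 0,0,0,0,9.5,-4,1, 0,0,0,0,14,-4,1, 0,0,0,2,17.5,-4,1]' && python3 - <<'E'
from h import *
tip(); plan([-85,-50,215]); plan([-85,-50,158])
cv2.imwrite(f"pics/s5.png",cv2.resize(r.camera("scene")[110:260,180:340,::-1],None,fx=3.7,fy=3.7,interpolation=2))
E
```

```text
time_s: 5.0
tool_pos: [418.9, 77.9, 238.7]
tool_rot: [[0.172, -0.985, 0.001], [-0.985, -0.172, 0.0], [0.0, -0.001, -1.0]]
wrist_force: [1.5, -0.7, 0.1]
width: 0.001
t 5.0 tip clamp [-87.6  20.6 224.7] F [ 1.36 -0.99  0.06] w 0.0 q [   4.   12.  -25.  118.    6.   51. -105.]
shift cm [ 7.06 -0.24  0.97] turn [-0.001 -0.     0.003]
shift cm [ 7.06 -0.24  6.67] turn [-0.001 -0.     0.003]
```

View pics/s5.png

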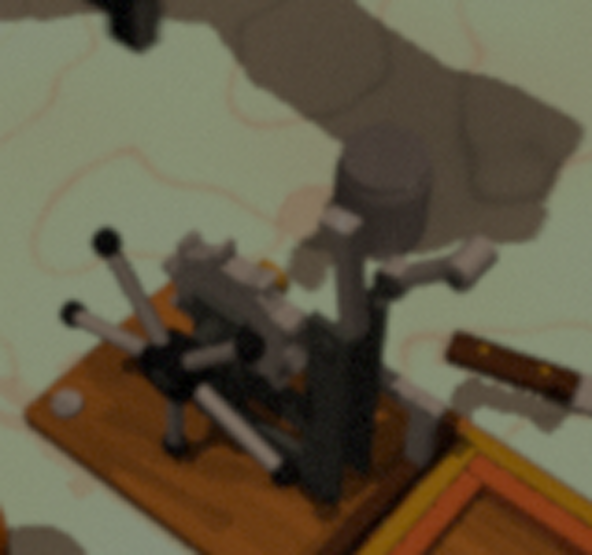

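```bash
python3 -m crank '[0,0,0,3,0,0,1, 0,0,0,6,0,0,1, 0,0,0,7.1,-0.2,3,1, 0,0,0,7.1,-0.2,6,1, 0,0,0,7.1,-0.2,6.7,1]' && python3 - <<'E'
from ov import *
tip(); print(proj("scene",W(POSE,lever(1.45))))
cv2.imwrite(f"pics/s6.png",cv2.resize(r.camera("scene")[110:260,180:340,::-1],None,fx=3.7,fy=3.7,interpolation=2))
a=r.camera("wrist")[:,:,::-1].copy(); overlay("wrist",a,-.123,1.45); tip()
cv2.imwrite(f"pics/w6.png",a)
E
```

```text
time_s: 5.55
tool_pos: [434.0, 6.8, 169.3]
tool_rot: [[0.168, -0.986, -0.003], [-0.986, -0.168, -0.0], [-0.0, 0.003, -1.0]]
wrist_force: [-0.8, 0.1, -0.1]
width: -0.002
t 5.55 tip clamp [-84.8 -52.  155.3] F [-0.78  0.26 -0.06] w -0.0 q [  9.  19. -21. 121.  10.  42. -99.]
[[305.74034176 180.29562156]]
[-44. -50. 185.] [257.4 184.2]
[-80. -50.  95.] [258.3 195.2]
[ 53. -50. 178.] [257.3 -32.3]
[116.  40. 209.] [ -95.6 -388.5]
[ 75  40 165] [ 59.6 -78.6]
[-100   85   18] [142.6 190.6]
[-100  -85   18] [288.7 190.9]
t 5.65 tip clamp [-83.9 -51.4 157. ] F [ 0.12 -0.94  0.99] w 0.0 q [  9.  18. -21. 121.  10.  42. -99.]
```

View pics/s6.png

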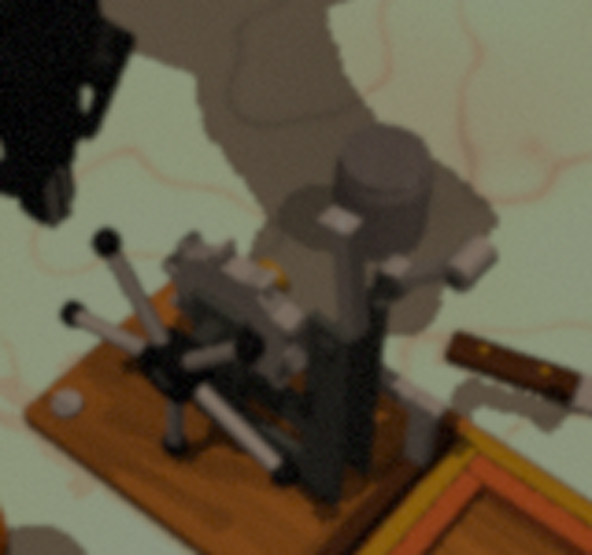

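View pics/w6.png

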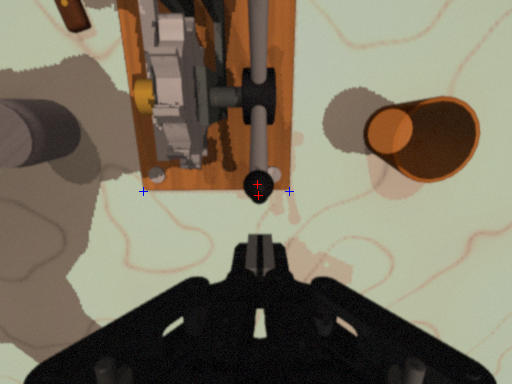

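```bash
python3 -m crank '[0,0,0,-0.1,-0.5,0.6,1, 0,0,0,-0.1,-1.5,0.6,1, 0,0,0,-0.1,-2.4,0.6,1, 0,0,0,-0.1,-3.2,0.6,1, 0,0,0,-0.1,-4,0.4,1]' && python3 - <<'E'
from h import *
tip()
E
python3 -m crank '[0,0,0,0,-0.6,-0.2,1, 0,0,0,0,-1.2,-0.4,1, 0,0,0,0,-1.8,-0.5,1, 0,0,0,0,-2.2,-0.5,1, 0,0,0,0,-2.2,-0.5,1]' && python3 - <<'E'
from ov import *
tip()
cv2.imwrite(f"pics/s7.png",cv2.resize(r.camera("scene")[110:260,180:340,::-1],None,fx=3.7,fy=3.7,interpolation=2))
a=r.camera("wrist")[:,:,::-1].copy(); tip()
cv2.imwrite(f"pics/w7.png",a)
E
```

```text
time_s: 6.15
tool_pos: [475.2, 15.2, 167.4]
tool_rot: [[0.169, -0.986, -0.0], [-0.986, -0.169, -0.0], [0.0, 0.0, -1.0]]
wrist_force: [-3.3, 0.2, 3.1]
width: -0.002
t 6.15 tip clamp [-42.8 -50.7 153.4] F [-3.27  0.73  3.1 ] w -0.0 q [   7.   22.  -21.  116.   11.   44. -100.]
time_s: 6.65
tool_pos: [496.8, 18.9, 172.3]
tool_rot: [[0.169, -0.986, 0.001], [-0.986, -0.169, 0.0], [-0.0, -0.001, -1.0]]
wrist_force: [0.4, -0.6, -0.4]
width: -0.002
t 6.65 tip clamp [-20.8 -50.7 158.3] F [ 0.29 -0.7  -0.37] w -0.0 q [   7.   23.  -21.  113.   11.   46. -100.]
t 6.75 tip clamp [-21.4 -50.7 158.2] F [ 0.43  0.66 -0.04] w -0.0 q [   7.   23.  -21.  113.   11.   46. -100.]
```

View pics/s7.png

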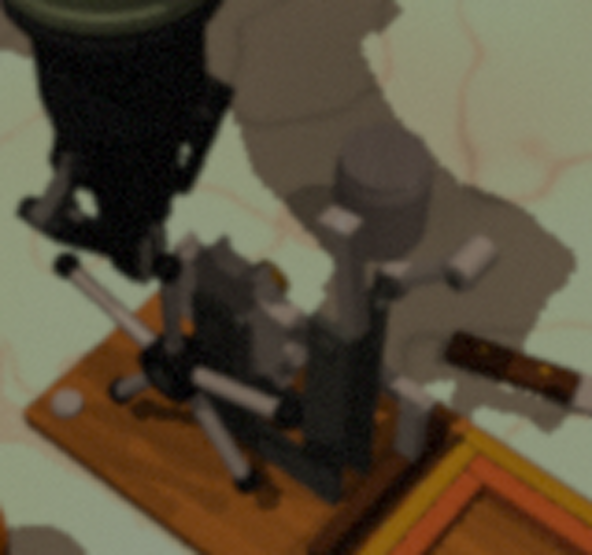

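View pics/w7.png

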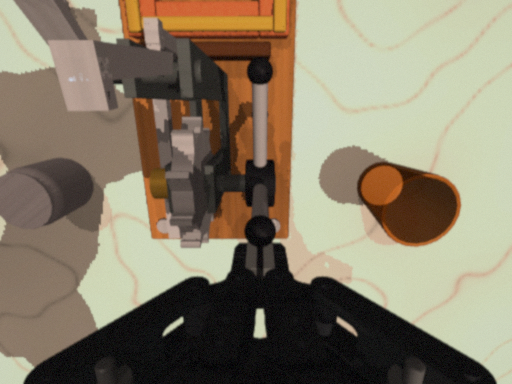

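```bash
cat > fw.py <<'E'
from h import *
from scipy.optimize import least_squares
def fitw(obs,x0=180,y0=110,k=3.7):
    for kk,(u,v) in obs.items():
        o=np.array([x0+(u+.5)/k-.5,y0+(v+.5)/k-.5])
        s=least_squares(lambda w:proj("scene",W(POSE,ball(w[0],kk)))[0]-o,[.3]); print(kk,s.x.round(3),s.fun.round(1))
    s=least_squares(lambda w:np.concatenate([proj("scene",W(POSE,ball(w[0],kk)))[0]-[x0+(u+.5)/k-.5,y0+(v+.5)/k-.5] for kk,(u,v) in obs.items()]),[.3]); print("all",s.x)
E
python3 - <<'E'
from fw import *
fitw({0:(168,265),-1:(66,265),1:(289,411),2:(247,482)})
print("before"); fitw({0:(106,242),-1:(73,313),1:(249,347)})
E
```

```text
0 [0.436] [-0.3  0.4]
-1 [0.384] [-0.4 -0.1]
1 [0.411] [-1.   0.3]
2 [0.378] [ 0.1 -0.9]
all [0.41341812]
before
0 [-0.11] [ 0.1 -0.6]
-1 [-0.15] [-0.2  0.1]
1 [-0.109] [ 0.1 -0.1]
all [-0.12023575]
```

```bash
python3 -m crank '[0,0,0,0,-0.2,0,1, 0,0,0,0,-0.4,0,1, 0,0,0,0,-0.55,0,1, 0,0,0,0,-0.55,0,1, 0,0,0,0,-0.55,0,1]' && python3 - <<'E'
from h import *
tip()
E
python3 -m crank '[0,0,0,0,0.5,0,1, 0,0,0,0,1.5,0,1, 0,0,0,0,3,0,1, 0,0,0,0,4.5,-3,1, 0,0,0,0,5,-6,1]' && python3 - <<'E'
from ov import *
tip()
cv2.imwrite(f"pics/s8.png",cv2.resize(r.camera("scene")[110:260,180:340,::-1],None,fx=3.7,fy=3.7,interpolation=2))
E
```

```text
time_s: 7.25
tool_pos: [501.8, 19.7, 172.3]
tool_rot: [[0.169, -0.986, 0.0], [-0.986, -0.169, 0.0], [-0.0, -0.0, -1.0]]
wrist_force: [-0.7, -0.1, 0.2]
width: -0.0
t 7.25 tip clamp [-15.8 -50.7 158.3] F [-0.66  0.05  0.2 ] w -0.0 q [   7.   24.  -20.  112.   11.   46. -100.]
time_s: 7.75
tool_pos: [449.9, 10.9, 232.5]
tool_rot: [[0.169, -0.986, -0.002], [-0.986, -0.169, -0.0], [-0.0, 0.002, -1.0]]
wrist_force: [-0.3, 0.1, 0.3]
width: 0.0
t 7.75 tip clamp [-68.4 -50.7 218.5] F [-0.25  0.15  0.29] w 0.0 q [ 10.  15. -22. 115.   7.  52. -96.]
```

View pics/s8.png

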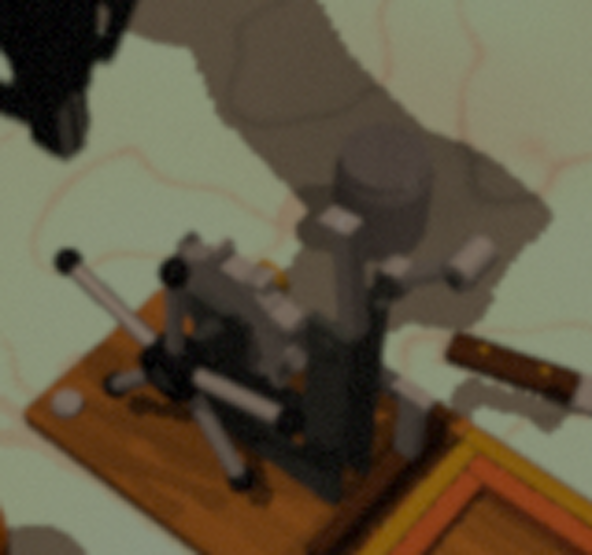

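```bash
python3 - <<'E'
from fw import *
fitw({0:(175,271),-1:(68,260),1:(290,418),2:(240,478)})
tip(); plan([160,42,280]); plan([160,40,186])
E
```

```text
0 [0.496] [-0.2  0.2]
-1 [0.462] [-0.6 -0.2]
1 [0.468] [-0.7  0.2]
2 [0.461] [ 0.1 -0.2]
all [0.47945653]
t 7.8 tip clamp [-66.6 -50.7 223.2] F [1.39 0.03 7.22] w 0.0 q [ 10.  14. -22. 115.   7.  52. -96.]
shift cm [ -9.27 -22.67  -5.61] turn [-0.004 -0.001 -0.   ]
shift cm [ -9.08 -22.64   3.79] turn [-0.004 -0.001 -0.   ]
```

```bash
python3 -m crank '[0,0,0,0,0,-4,1, 0,0,0,-4,0,-5.6,1, 0,0,0,-8,-1,-5.6,1, 0,0,0,-9.2,-5,-5.6,1, 0,0,0,-9.2,-9.5,-5.6,1]' && python3 -m crank '[0,0,0,0,-4.5,0,1, 0,0,0,0,-9,0,1, 0,0,0,0,-13,0,1, 0,0,0,0,-13.2,3,1, 0,0,0,0,-13.2,6,1]' && python3 - <<'E'
from ov import *
tip(); plan([155,40,184])
cv2.imwrite(f"pics/s9.png",cv2.resize(r.camera("scene")[90:270,180:380,::-1],None,fx=3,fy=3,interpolation=2))
a=r.camera("wrist")[:,:,::-1].copy()
cv2.imwrite(f"pics/w9.png",a)
E
```

```text
time_s: 8.3
tool_pos: [530.4, 120.3, 289.2]
tool_rot: [[0.172, -0.985, 0.002], [-0.985, -0.172, 0.0], [0.0, -0.002, -1.0]]
wrist_force: [0.9, -0.1, 1.4]
width: 0.001
time_s: 8.8
tool_pos: [660.9, 140.6, 227.1]
tool_rot: [[0.169, -0.986, 0.0], [-0.986, -0.169, 0.001], [-0.001, -0.0, -1.0]]
wrist_force: [0.3, 0.6, -1.0]
width: -0.001
t 8.8 tip clamp [161.5  41.4 213.1] F [ 0.38  0.52 -1.  ] w -0.0 q [  -3.   36.  -23.   82.   14.   65. -108.]
shift cm [0.14 0.65 2.91] turn [-0.     0.001 -0.   ]
```

View pics/s9.png

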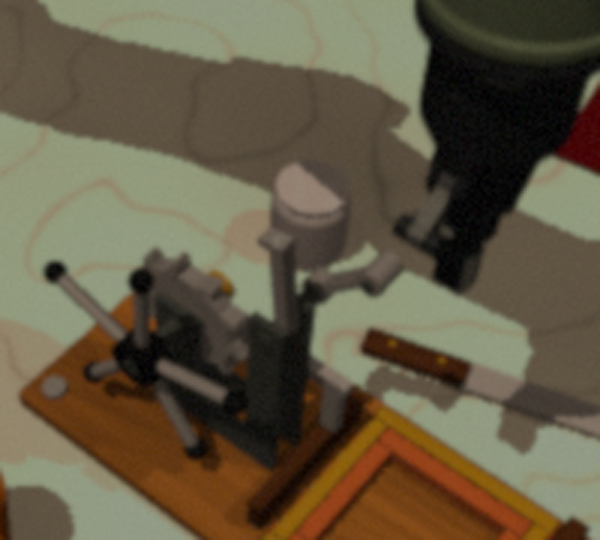

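View pics/w9.png

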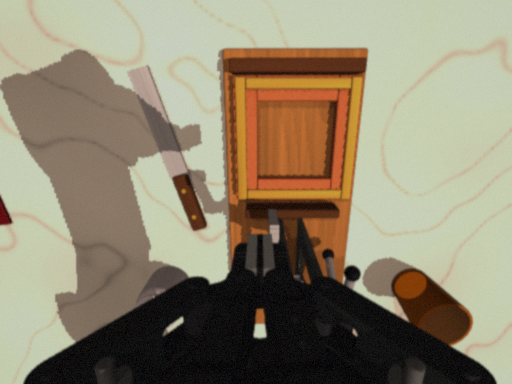

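```bash
python3 -m crank '[0,0,0,0.1,0,1.5,1, 0,0,0,0.1,0,3.5,1, 0,0,0,0.1,0.7,3.5,1, 0,0,0,0.1,1.5,3.5,1, 0,0,0,0.1,2,3.5,1]' && python3 - <<'E'
from h import *
tip()
E
python3 -m crank '[0,0,0,0,0.6,0,1, 0,0,0,0,1.2,-0.2,1, 0,0,0,0,1.8,-0.4,1, 0,0,0,0,2.3,-0.6,1, 0,0,0,0,2.8,-0.6,1]' && python3 - <<'E'
from ov import *
tip()
cv2.imwrite(f"pics/s10.png",cv2.resize(r.camera("scene")[90:270,180:380,::-1],None,fx=3,fy=3,interpolation=2))
E
```

```text
time_s: 9.4
tool_pos: [640.6, 135.9, 194.9]
tool_rot: [[0.169, -0.986, 0.002], [-0.986, -0.169, 0.0], [-0.0, -0.002, -1.0]]
wrist_force: [1.5, 0.8, 0.1]
width: 0.003
t 9.4 tip clamp [140.7  40.3 180.9] F [1.59 0.5  0.06] w 0.0 q [  -3.   36.  -22.   88.   15.   60. -109.]
time_s: 9.9
tool_pos: [613.2, 131.1, 199.8]
tool_rot: [[0.169, -0.986, 0.001], [-0.986, -0.169, 0.0], [-0.0, -0.001, -1.0]]
wrist_force: [0.2, 0.2, -0.3]
width: 0.002
t 9.9 tip clamp [112.8  40.2 185.8] F [ 0.21  0.18 -0.35] w 0.0 q [  -2.   33.  -23.   92.   14.   58. -110.]
```

View pics/s10.png

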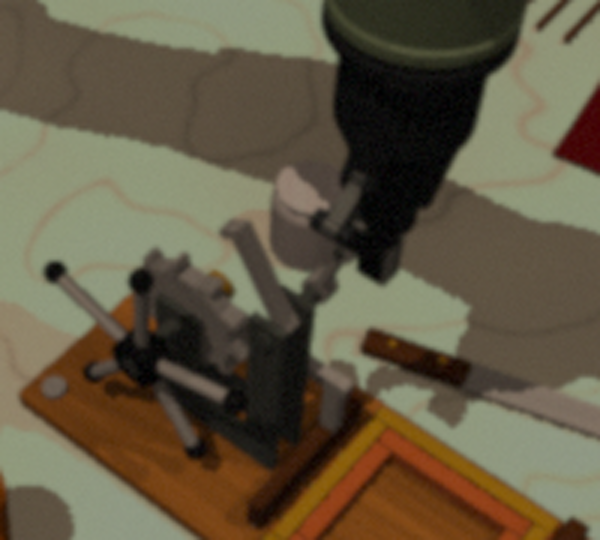

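```bash
python3 -m crank '[0,0,0,0,0.4,0,1, 0,0,0,0,0.8,0,1, 0,0,0,0,1.2,0,1, 0,0,0,0,1.6,0,1, 0,0,0,0,2,0,1]' && python3 - <<'E'
from ov import *
tip()
cv2.imwrite(f"pics/s11.png",cv2.resize(r.camera("scene")[90:270,180:380,::-1],None,fx=3,fy=3,interpolation=2))
E
```

```text
time_s: 10.45
tool_pos: [593.3, 127.7, 199.2]
tool_rot: [[0.169, -0.986, -0.0], [-0.986, -0.169, -0.0], [-0.0, 0.0, -1.0]]
wrist_force: [-0.4, -0.5, -0.9]
width: -0.002
t 10.45 tip clamp [ 92.7  40.2 185.2] F [-0.43 -0.41 -0.86] w -0.0 q [  -2.   31.  -23.   95.   14.   57. -110.]
```

View pics/s11.png

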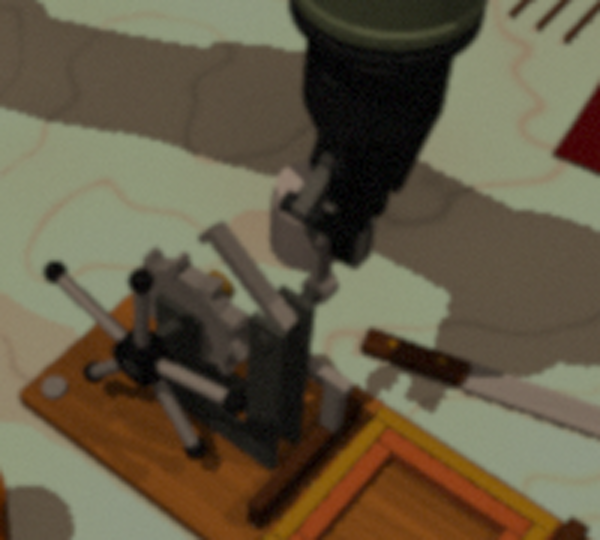

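```bash
python3 -m crank '[0,0,0,0,0.4,-0.1,1, 0,0,0,0,0.8,-0.1,1, 0,0,0,0,1.2,0,1, 0,0,0,0,1.2,0,1, 0,0,0,0,1.2,0,1]' && python3 - <<'E'
from ov import *
tip()
cv2.imwrite(f"pics/s12.png",cv2.resize(r.camera("scene")[90:270,180:380,::-1],None,fx=3,fy=3,interpolation=2))
E
```

```text
time_s: 11.0
tool_pos: [581.9, 125.8, 199.3]
tool_rot: [[0.169, -0.986, 0.0], [-0.986, -0.169, -0.0], [0.0, -0.0, -1.0]]
wrist_force: [0.9, 0.0, -0.7]
width: 0.002
t 11.0 tip clamp [ 81.1  40.2 185.3] F [ 0.94 -0.13 -0.73] w 0.0 q [  -2.   30.  -23.   97.   14.   56. -110.]
```

View pics/s12.png

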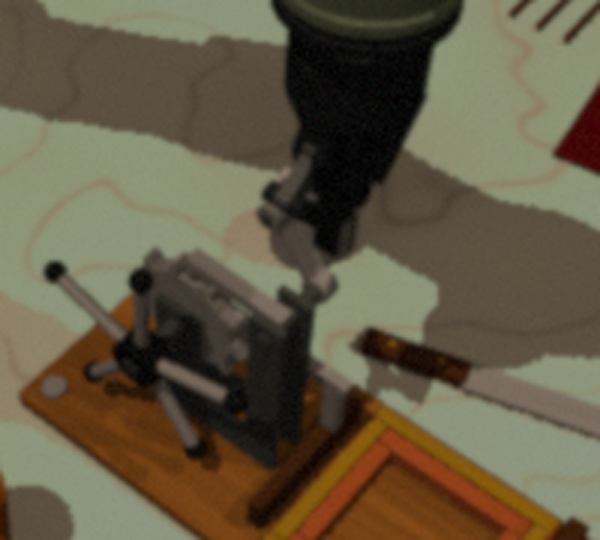

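```bash
python3 -m crank '[0,0,0,0,-1,0,1, 0,0,0,0,-2,-1,1, 0,0,0,0,-2,-5,1, 0,0,0,0,-2,-9.5,1, 0,0,0,1,-2,-12,1]' && python3 -m crank '[0,0,0,4,0,0,1, 0,0,0,8.5,0,0,1, 0,0,0,13,0,0,1, 0,0,0,17.5,0,0,1, 0,0,0,22,0,0,1]' &&  python3 -m crank '[0,0,0,4,0.5,0,1, 0,0,0,8.5,1,0,1, 0,0,0,13,2,0,1, 0,0,0,17,3,0,1, 0,0,0,17,3,0,1]' && python3 - <<'E'
from ov import *
tip()
a=r.camera("scene")[:,:,::-1]; b=r.camera("top")[:,:,::-1]
cv2.imwrite("pics/sF.png",a); cv2.imwrite("pics/tF.png",b)
cv2.imwrite("pics/s13.png",cv2.resize(a[110:310,160:400],None,fx=3.2,fy=3,interpolation=2))
cv2.imwrite("pics/s13z.png",cv2.resize(a[150:250,180:300],None,fx=6,fy=6,interpolation=2))
cv2.imwrite("pics/t13.png",cv2.resize(b[95:290,150:350],None,fx=3,fy=3,interpolation=2))
E
```

```text
time_s: 11.55
tool_pos: [604.3, 121.0, 322.8]
tool_rot: [[0.171, -0.985, 0.003], [-0.985, -0.171, 0.002], [-0.001, -0.003, -1.0]]
wrist_force: [0.6, -0.3, 0.7]
width: -0.0
time_s: 12.05
tool_pos: [641.2, -99.6, 319.4]
tool_rot: [[0.169, -0.986, 0.0], [-0.986, -0.169, -0.0], [0.0, -0.0, -1.0]]
wrist_force: [0.1, 0.8, 1.0]
width: -0.001
time_s: 12.55
tool_pos: [638.4, -277.4, 318.4]
tool_rot: [[0.161, -0.987, -0.001], [-0.987, -0.161, -0.003], [0.002, 0.002, -1.0]]
wrist_force: [-0.1, -0.1, -1.2]
width: 0.004
t 12.55 tip clamp [  68.5 -366.7  304.4] F [-0.15 -0.03 -1.19] w 0.0 q [ 29.  34. -18.  72.  11.  76. -70.]
```

View pics/s13z.png

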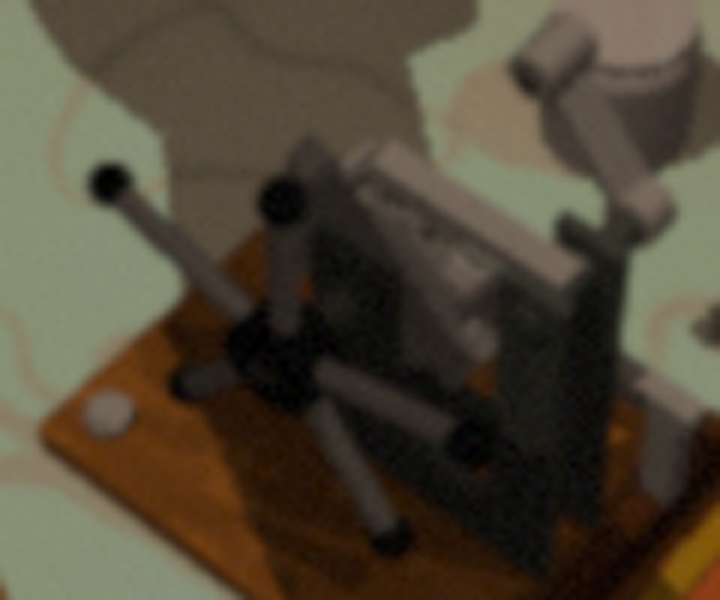

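View pics/t13.png

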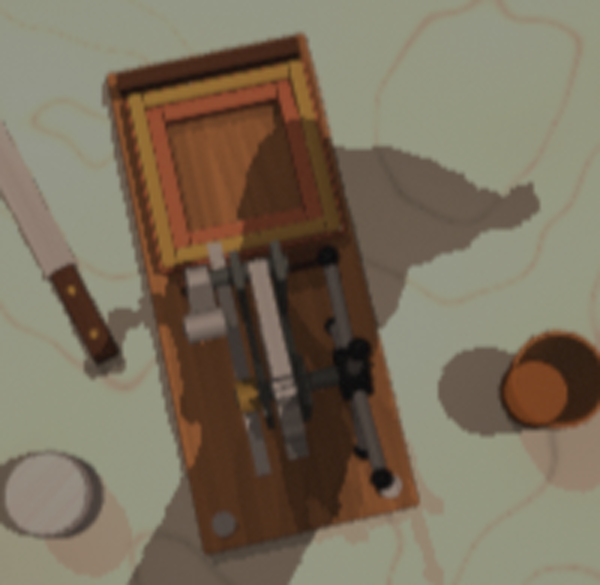

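View pics/sF.png

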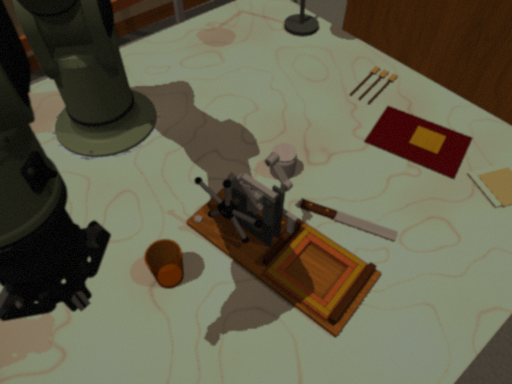

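```bash
python3 - <<'E'
from fw import *
fitw({0:(282,200),-1:(110,185),1:(470,438),2:(390,537)},180,150,6)
for p in (0,.05,.1,.15,.2): print(p,proj("scene",W(POSE,lever(p))).round(1),proj("top",W(POSE,lever(p))).round(1))
tip()
a,b=cv2.imread("pics/top0.png"),cv2.imread("pics/tF.png"); c=cv2.imread("pics/scene0.png"); d=cv2.imread("pics/sF.png")
for x,y in ((a,b),(c,d)):
    pass
def crop(i,u,v,h=16): return cv2.resize(i[v-h:v+h,u-h:u+h],(290,290),interpolation=2)
cv2.imwrite("pics/cmp.png",np.vstack([np.hstack([crop(a,218,202),crop(c,275,165)]),np.hstack([crop(b,218,202),crop(d,275,165)])]))
E
```

```text
0 [0.49] [-0.  0.]
-1 [0.433] [-0.6 -0.2]
1 [0.467] [-0.6  0.2]
2 [0.455] [ 0.1 -0.4]
all [0.47236977]
0 [[271.2 158.4]] [[218.  202.8]]
0.05 [[272.2 158.3]] [[217.7 201.4]]
0.1 [[273.3 158.3]] [[217.4 200. ]]
0.15 [[274.4 158.3]] [[217.  198.5]]
0.2 [[275.5 158.5]] [[216.7 197. ]]
t 12.65 tip clamp [  70.9 -360.8  304.8] F [ 0.22  0.59 -0.32] w 0.0 q [ 29.  34. -19.  72.  10.  76. -70.]
```

View pics/cmp.png

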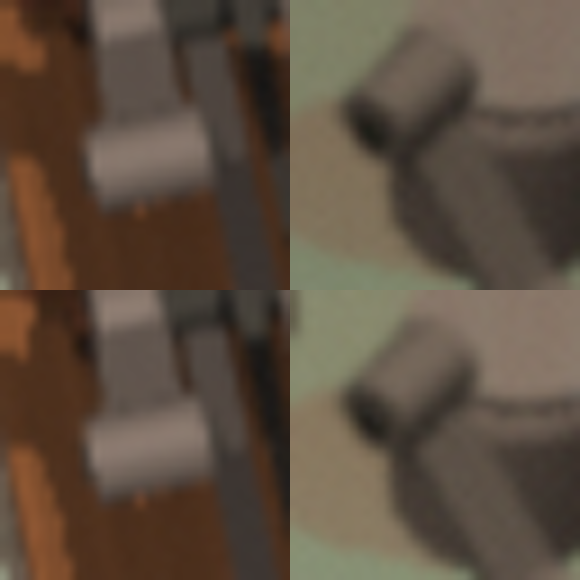

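```bash
python3 - <<'E'
from workcell import r
print(r.finish_job())
E
```

```text
the job is handed in; nothing more can be done
None
```

The clamp is eased off by one notch and the pawl is back in the next tooth gap. I handed the job in at 12.65 s.

With the closed fingers I swung the pawl over by its roller onto its stop. I then pushed the upper spoke's ball towards the frame, tipped the pawl back so it dropped by its own weight, and moved the arm clear.

**Last checks**
- **Wheel:** the images put it at about 0.47 rad, inside the 0.39–0.58 range. Single-ball readings ran from 0.43 to 0.49. It started at about -0.12.
- **Pawl:** the roller sits in the same place in the top and scene views as at the start, so the pawl is fully seated.
- **Other objects:** by eye the frame, jar, tin and knife look to be where they were. I took no measurement of them.
- **Forces:** readings stayed below about 8 N, with 3–5 N while pushing the ball.

**Disagreement:** both cameras showed the shut fingertips about 20–24 mm nearer the wrist than the stated 14 mm ahead of the TCP. I chose push heights that would work either way, and the pushes went as planned.

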